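# Empty the used coffee pods into the drop-flap bin

### The arm

A 6-joint arm with a two-finger parallel gripper is mounted at the origin on the work surface. World frame = base frame: x ahead of the robot, y to its left, z up, the work surface at z = 0. Lengths are in m, angles in degrees, forces in N, time in s.
With the tool pointing down it reaches from about 0.3 to 0.75 m from the base axis. Payload 8.5 kg.
Tool frame: the origin (TCP) lies midway between the tips of the shut fingers; the grasp point (between the pads) lies 19 mm behind it; z points along the fingers, y is the line along which they close (so a half turn about z gives the same grasp; the last joint's range is limited). The gripper opens to 85 mm and grips with 20 to 120 N. Pads are 22 mm wide; open, the fingers measure 114 mm over their backs; the gripper's body (76 mm by 85 mm) begins 54 mm behind the grasp point. The pads swing forward as they close: fully open they stand 13 mm farther back than shut.
Start: joints at [-79.372, 21.807, 74.336, -0, 83.858, -12.336], TCP at [0.215, -0.506, 0.231] pointing down, gripper open.
Joint ranges: [-178.18, 178.18], [-50.72, 133.34], [12.68, 142.11], [-81.47, 261.47], [9.98, 163.14], [-165.26, 165.26]. Speed limits (degrees/s): [136.94, 136.94, 180, 180, 180, 180].

### API

Orientations are given as a 3x3 rotation matrix whose columns are the frame's x, y, z axes.
In Python, from rig import observe, optics, order, spotter gives the robot as it stands.
- The arm moves only by the tool move_arm, never from a script. Its argument "series" is text: rows parted by semicolons, each of 5 numbers parted by spaces: the shift along the tool's x, y, z in cm, then the turn about the tool's z in degrees, then the opening, from -1 (shut) to 1 (fully open). A call has 1 to 8 rows; each row is the pose to reach, as a shift and turn from the pose commanded when the call began, along the tool's axes at that moment; what a row does not reach only later rows make up. A row lasts 1/8 s, in which the tool goes at most 62.5 mm and 10.7 degrees, less where a joint would pass 70% of its speed; a pose out of reach is approached as far as the arm can. A call with a gripper value outside its range is refused whole. The fingers move at their own pace and stop on an object; "force" is the grip in N (left out, the last holds). Time passes only in rows, so rows that repeat a pose let the fingers close. It gives the time, the measured TCP pose, the force, the opening and the grip force at its end, in the units of the state.
- observe(): the state, without advancing time (a new reading comes with each control period).
- optics.get_image(name): name is "scene" or "top" or "wrist"; returns a dict with "pixels" (384x512x3 uint8, blue, green, red), "camera_matrix" (3x3 intrinsics, pixels), "rvec" (rotation vector, rad) and "tvec" (3), from world to camera coordinates, as OpenCV has them. Camera axes: x right, y down, z forward; pixel columns grow to the right and rows downward; lengths in m; the calibration is good to about 2 mm. A picture is of the moment at which its call begins. There is no depth.
- order.close_job(): hands the job in; it is judged then, once.
Trained networks look in the newest picture that a camera, given by its name, has taken for a name from the list of things; names that differ only in an ending like _2 or _b are one class to them, and where a whole thing is asked for, a point or a joint stands for the part that bears it (a point fixed in the world has none). Each returns a list of dicts, best first, with "score" (0 to 1); they miss things now and then, are a little off and sometimes report something else, mostly with a low value. They report only what shows in the picture. A call takes as long as a camera call.
- spotter.find_in(thing, camera): "point" ([x, y, z] in m, in world coordinates, good to about 4 mm: the middle of the surface that is visible of it).
- spotter.cut_out(thing, camera): "pixels" (384x512 bool, what is visible of it).
- spotter.mark_of(thing, camera): "point" ([x, y, z] in m, in world coordinates, good to about 4 mm: a listed point, or the origin of a listed thing).
The state is a dict: "time_s": time; "q": joint angles; "qvel": joint speeds; "joint_efforts": joint torques, N m; "position": TCP position; "tool_rot": TCP orientation; "ft_force": force on the tool from outside, world axes, zero at the start; "wrist_torque": the same for the moment, N m; "grip_width": finger opening in m; "gripper_force": force on a finger pad.
Only numpy, scipy, OpenCV 4.12 (cv2) and the standard library are available. Lean on these libraries where they do the work, as an engineer would, in place of code of your own. Each camera call takes 0.05 s, during which the arm holds its last target. There are 200 camera calls.

### The job

Clear the used coffee pods off the marble (the fresh ones in the wooden tray stay): pull the pod bin's red lock slide all the way forward to unlock the plunger, and drop every used pod into the open hopper. Only when the lock is off and all the pods lie together on the closed flaps, push the black sprung plunger all the way down so that they fall through into the bin below, and let it spring back up. Then slide the lock fully back home, and leave the other things on the counter standing where they are.

Things in the scene. Friction and masses are not known exactly. Their poses are not given: they have to be found in the camera images.
- podbin: used-pod bin, fixed, front to its -x. Origin under the centre of the hopper: grey open-topped box 170 x 170 mm, 200 mm tall, walls 6 mm, windows front and back; inside, two steel drop flaps close it off 140 mm above the counter. A grey control block 170 (x) x 120 mm (y), 170 mm tall, adjoins it (its y -85 to -205 mm) and carries lock and plunger on top
- hopper (a point): centre of the hopper, at the top face of the closed flaps (60 mm below the rim; clear opening 158 x 158 mm)
- plunger (a joint): sprung plunger in m: 0 = up, 0.030 = fully down; about 5 N to start, 11 N at the bottom; it springs back when let go. As it goes down the flaps swing open downwards (fully open at 0.030). While the lock is on, the steel fork under the knob stops it
- plunger_top (a point): centre of the plunger's flat top, a black knob 44 mm across, its top 220 mm above the counter when up; 45 mm behind (+x) and 145 mm to the -y side of the bin's origin
- lock (a joint): lock slide in m: 0 = fully home (locked, fork under the plunger knob), 0.045 = fully forward (-x of the bin, unlocked). About 2 N of friction; stays where it is left
- lock_top (a point): centre of the top of the red lock grip: upright paddle 22 mm (bin x) by 16 mm (bin y), 45 mm tall, standing on the deck at 172 mm, its top at 217 mm; take it across bin y. A steel fork 26 mm tall begins 25 mm behind its centre
- pod1: used coffee pod, red: truncated cone 28 mm tall, 37 mm across its wide face and 24 mm at the narrow end, 15 g. Origin at mid-height on its axis, z from the wide to the narrow end. Starts standing on its wide face. May be absent
- pod2: used coffee pod, blue: truncated cone 28 mm tall, 37 mm across its wide face and 24 mm at the narrow end, 15 g. Origin at mid-height on its axis, z from the wide to the narrow end. Starts standing on its wide face. May be absent
- pod3: used coffee pod, brass-coloured: truncated cone 28 mm tall, 37 mm across its wide face and 24 mm at the narrow end, 15 g. Origin at mid-height on its axis, z from the wide to the narrow end. Starts standing on its wide face. May be absent
- pod4: used coffee pod, green: truncated cone 28 mm tall, 37 mm across its wide face and 24 mm at the narrow end, 15 g. Origin at mid-height on its axis, z from the wide to the narrow end. Starts standing on its wide face. May be absent
- pod5: used coffee pod, copper-coloured: truncated cone 28 mm tall, 37 mm across its wide face and 24 mm at the narrow end, 15 g. Origin at mid-height on its axis, z from the wide to the narrow end. Starts standing on its wide face. May be absent
- pod6: used coffee pod, black: truncated cone 28 mm tall, 37 mm across its wide face and 24 mm at the narrow end, 15 g. Origin at mid-height on its axis, z from the wide to the narrow end. Starts standing on its wide face. May be absent
- pod7: used coffee pod, purple: truncated cone 28 mm tall, 37 mm across its wide face and 24 mm at the narrow end, 15 g. Origin at mid-height on its axis, z from the wide to the narrow end. Starts standing on its wide face. May be absent
- shaker: white ceramic salt shaker, 40 mm diameter, 60 mm tall; bystander, origin at the centre of its underside
- cup: orange plastic spill-proof cup with closed white spout lid, 78 mm diameter, 126 mm tall; bystander, origin at the centre of its underside
- dish: flat white ceramic dish, 130 mm diameter, 18 mm tall; bystander, origin at the centre of its underside
- measure: open aluminium measuring cup, 70 mm diameter, 55 mm tall, flat handle sticking out 85 mm to its +y; bystander, origin at the centre of its underside
- spoon: wooden spoon lying flat, 200 mm long along its x, about 20 mm thick; bystander, origin at the centre of its underside
- jar: amber glass jar with wooden lid, 70 mm diameter, 110 mm tall; bystander, origin at the centre of its underside

How it is judged:
By the outcome, as a careful person would: the job done as asked, in the order asked, and still so for the second after the job is handed in, with the robot touching nothing.
Of pod1, pod2, pod3, pod4, pod5, pod6, pod7 only 5 to 7 are there at a start; the rules pass over those that are not, and their reading is None.
At some moment in a run one of pod1, pod2, pod3, pod4, pod5, pod6, pod7 may be knocked a few centimetres aside while the robot is not near it.
Once in a run the grip may slacken for a moment while it holds something.
It also fails if it takes over 210 s, if anything falls off the work surface, if the arm or the gripper's body presses on something with over 40 N, if the wrist force passes 120 N, or if a joint passes its speed limit or range.

## Working session

There is one attempt and no reset: what is moved stays moved. The work goes in short steps, Python scripts to look and compute and a tool call to move; the robot and the scene stay as the last step left them, time stands still between calls to the robot, and variables do not carry over. Pictures are saved under pics/ and viewed, at most 14 in all, crops included, and the job is handed in when it is done.

Besides the shell and the picture viewer there is one more tool, called as name(argument=value, ...), one argument or row to a line, values as JSON. move_arm: Moves the arm, as the interface text tells. Its arguments: {"type":"object","properties":{"series":{"type":"string"},"force":{"type":"number"}},"required":["series"]}

```bash
mkdir -p pics; ls; python3 - <<'E'
from rig import observe, optics, order, spotter
import cv2
for n in("scene","top"):
    im=optics.get_image(n); cv2.imwrite(f"pics/{n}0.png",im["pixels"])
for t in ["hopper","plunger_top","lock_top","podbin"]+["pod%d"%i for i in range(1,8)]+["shaker","cup","dish","measure","spoon","jar"]:
    for c in("top","scene"):
        r=spotter.mark_of(t,c)
        print(t,c,[(x["point"].round(3).tolist() if hasattr(x["point"],"round") else [round(v,3) for v in x["point"]],round(x["score"],2)) for x in r[:3]])
s=observe();print(s["position"],s["tool_rot"],s["time_s"])
E
```

```text
pics
hopper top [([0.538, -0.12, 0.14], 0.57)]
hopper scene [([0.537, -0.127, 0.143], 0.59), ([0.463, 0.498, -0.001], 0.58)]
plunger_top top [([0.502, -0.27, 0.223], 0.6)]
plunger_top scene [([0.5, -0.271, 0.222], 0.62)]
lock_top top [([0.439, -0.231, 0.22], 0.83)]
lock_top scene [([0.437, -0.234, 0.217], 0.76)]
podbin top [([0.538, -0.125, 0.003], 0.83), ([0.551, 0.251, 0.014], 0.62)]
podbin scene [([0.538, -0.127, -0.004], 0.85)]
pod1 top [([0.43, 0.357, 0.017], 0.66), ([0.55, 0.254, 0.013], 0.65), ([0.524, 0.368, 0.014], 0.65)]
pod1 scene [([0.533, 0.116, 0.016], 0.64), ([0.655, 0.155, 0.016], 0.55), ([0.548, 0.251, 0.011], 0.49)]
pod2 top [([0.43, 0.357, 0.017], 0.66), ([0.55, 0.254, 0.013], 0.65), ([0.524, 0.368, 0.014], 0.65)]
pod2 scene [([0.533, 0.116, 0.016], 0.64), ([0.655, 0.155, 0.016], 0.55), ([0.548, 0.251, 0.011], 0.49)]
pod3 top [([0.43, 0.357, 0.017], 0.66), ([0.55, 0.254, 0.013], 0.65), ([0.524, 0.368, 0.014], 0.65)]
pod3 scene [([0.533, 0.116, 0.016], 0.64), ([0.655, 0.155, 0.016], 0.55), ([0.548, 0.251, 0.011], 0.49)]
pod4 top [([0.43, 0.357, 0.017], 0.66), ([0.55
[... 819 characters left out ...]

shaker scene [([0.428, 0.159, 0.002], 0.46)]
cup top [([0.726, 0.308, -0.002], 0.68)]
cup scene [([0.723, 0.31, 0.003], 0.91)]
dish top [([0.466, 0.498, 0.003], 0.92)]
dish scene [([0.462, 0.498, -0.001], 0.62)]
measure top [([0.774, -0.006, 0.003], 0.55)]
measure scene [([0.776, -0.003, 0.003], 0.91), ([0.525, 0.371, 0.015], 0.29)]
spoon top [([0.726, 0.093, -0.003], 0.77)]
spoon scene [([0.726, 0.087, 0.001], 0.65)]
jar top [([0.634, 0.47, -0.001], 0.71)]
jar scene [([0.637, 0.472, 0.003], 0.86)]
[ 0.21457188 -0.50640999  0.2313196 ] [[ 9.20777390e-01  3.90088450e-01  7.32222437e-06]
 [ 3.90088450e-01 -9.20777389e-01 -3.25989128e-05]
 [-5.97432071e-06  3.28726570e-05 -9.99999999e-01]] 1.8
```

View pictures.

View pics/top0.png

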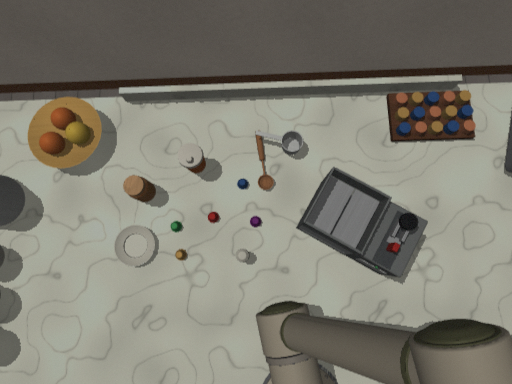

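View pics/scene0.png

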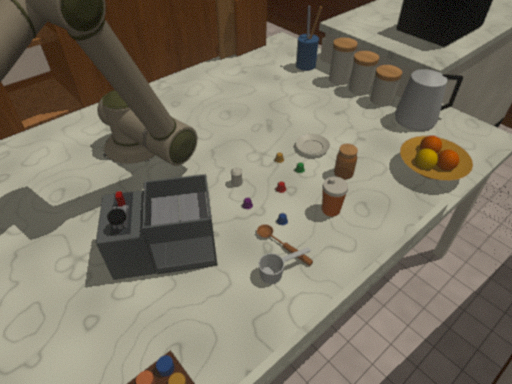

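```bash
cat > h.py <<'E'
from rig import observe, optics, order, spotter
import cv2, numpy as np
def pods(cam):
    return [(np.round(x["point"],3).tolist(),round(x["score"],2)) for x in spotter.mark_of("pod1",cam)]
def proj(im,P):
    return cv2.projectPoints(np.array(P,float).reshape(-1,3),im["rvec"],im["tvec"],im["camera_matrix"],None)[0].reshape(-1,2)
def state():
    s=observe(); print("t",round(s["time_s"],2),"p",np.round(s["position"],4),"yaw x",np.round(s["tool_rot"][:,0] if hasattr(s["tool_rot"],"shape") else np.array(s["tool_rot"])[:,0],3),"F",np.round(s["ft_force"],1),"w",round(s["grip_width"],4)); return s
def local(s,target):
    R=np.array(s["tool_rot"]); return np.round(R.T@(np.array(target)-s["position"])*100,2)
E
python3 - <<'E'
from h import *
for c in("top","scene"):
    im=optics.get_image(c)
    for p,sc in pods(c):
        u=proj(im,p)[0]; x,y=u.round().astype(int)
        print(c,p,sc,(x,y),im["pixels"][max(y-2,0):y+3,x-2:x+3].mean((0,1)).round())
E
```

```text
top [0.438, -0.23, 0.219] 0.7 (np.int64(395), np.int64(246)) [ 32.  34. 122.]
top [0.654, 0.154, 0.014] 0.67 (np.int64(243), np.int64(183)) [84. 53. 32.]
top [0.548, 0.253, 0.01] 0.66 (np.int64(212), np.int64(217)) [ 32.  35. 123.]
top [0.432, 0.353, 0.018] 0.62 (np.int64(180), np.int64(255)) [ 59. 103. 131.]
top [0.523, 0.37, 0.016] 0.62 (np.int64(175), np.int64(225)) [ 63. 106.  51.]
top [0.534, 0.121, 0.015] 0.51 (np.int64(254), np.int64(220)) [90. 37. 87.]
scene [0.656, 0.16, 0.014] 0.67 (np.int64(284), np.int64(217)) [91. 67. 51.]
scene [0.437, 0.356, 0.018] 0.62 (np.int64(280), np.int64(156)) [ 45.  89. 116.]
scene [0.548, 0.254, 0.01] 0.58 (np.int64(281), np.int64(186)) [ 30.  36. 102.]
scene [0.532, 0.116, 0.014] 0.44 (np.int64(247), np.int64(202)) [70. 37. 72.]
scene [0.527, 0.372, 0.014] 0.41 (np.int64(301), np.int64(167)) [48. 87. 46.]
```

The top view shows five used pods: blue (242,184), red (212,216), brass (180,255), green (176,226) and purple (255,221). The bin's lock is at (395,247) and its plunger at (408,221). The scene view agrees. The bin is yawed about -31.5°. I'll unlock it first.

move_arm(
  series="0 0 -7 0 0; 5 -2.6 -7 10 0; 10 -5.3 -7 20 0; 15.5 -8.2 -7 30 0; 21 -11 -7 40 0; 26 -14 -7 50 0; 31.2 -16.5 -7 54.5 0; 31.2 -16.5 -7 54.5 0",
  force=40,
)

```text
time_s: 3.0
position: [0.4391, -0.2299, 0.3015]
tool_rot: [[0.854, -0.52, 0.001], [-0.52, -0.854, 0.0], [0.0, -0.0, -1.0]]
ft_force: [-0.2, -1.0, -0.6]
grip_width: 0.0427
gripper_force: 0.0
```

```bash
python3 - <<'E'
from h import *
s=state()
im=optics.get_image("wrist"); cv2.imwrite("pics/w1.png",im["pixels"])
for t in("lock_top","plunger_top","hopper"):
  for c in ("wrist","top"):
    print(t,c,[(np.round(x["point"],4).tolist(),round(x["score"],2)) for x in spotter.mark_of(t,c)[:2]])
print(pods("top"))
E
```

```text
t 3.0 p [ 0.4391 -0.2299  0.3015] yaw x [ 0.854 -0.52   0.   ] F [-0.2 -1.  -0.6] w 0.0427
lock_top wrist [([0.4399, -0.2351, 0.2218], 0.91)]
lock_top top [([0.4398, -0.2295, 0.2172], 0.7)]
plunger_top wrist [([0.4992, -0.2701, 0.2196], 0.9)]
plunger_top top [([0.5026, -0.2707, 0.2204], 0.51)]
hopper wrist [([0.5329, -0.1276, 0.1388], 0.72), ([0.4993, -0.2724, 0.2194], 0.32)]
hopper top [([0.5396, -0.1226, 0.1414], 0.89)]
[([0.438, -0.23, 0.219], 0.7), ([0.654, 0.154, 0.014], 0.67), ([0.548, 0.253, 0.01], 0.66), ([0.432, 0.353, 0.018], 0.62), ([0.523, 0.37, 0.016], 0.62), ([0.534, 0.121, 0.015], 0.51)]
```

View pics/w1.png

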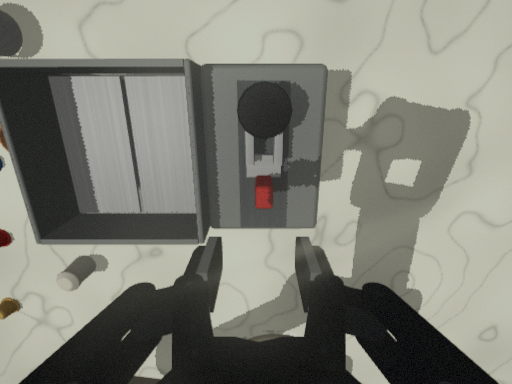

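The wrist view confirms the yaw: the bin is square to the image, with the red grip at (263,192), the fork and plunger behind it, and the fingers centred on the grip.

move_arm(
  series="0.1 0.2 5 0 0; 0.1 0.2 9 0 0; 0.1 0.2 11.5 0 0; 0.1 0.2 11.5 0 0; 0.1 0.2 11.5 0 -1; 0.1 0.2 11.5 0 -1; 0.1 0.2 11.5 0 -1; 0.1 0.2 11.5 0 -1",
  force=40,
)

```text
time_s: 4.4
position: [0.438, -0.235, 0.1878]
tool_rot: [[0.853, -0.523, 0.003], [-0.523, -0.853, -0.001], [0.003, -0.0, -1.0]]
ft_force: [1.9, 3.2, 6.5]
grip_width: 0.0154
gripper_force: 42.5
```

move_arm(
  series="-1.2 0 0 0 -1; -2.4 0 0 0 -1; -3.6 0 0 0 -1; -4.5 0 0 0 -1; -4.8 0 0 0 -1; -4.8 0 0 0 -1; -4.8 0 0 0 -1",
)

```text
time_s: 5.28
position: [0.4053, -0.2153, 0.1885]
tool_rot: [[0.851, -0.524, 0.024], [-0.524, -0.852, -0.013], [0.027, -0.001, -1.0]]
ft_force: [48.4, -17.5, -22.5]
grip_width: 0.0154
gripper_force: 40.2
```

move_arm(
  series="0.6 0 0 0 -1; 0.8 0 0 0 0; 0.8 0 0 0 0; 0.8 0 -3 0 0; 0.8 0 -8 0 0; 0.8 0 -11 0 0; -4 0 -11.5 0 0; -4 0 -11.5 0 0",
)

```text
time_s: 6.28
position: [0.3605, -0.1876, 0.3022]
tool_rot: [[0.852, -0.523, 0.001], [-0.523, -0.852, -0.001], [0.001, 0.001, -1.0]]
ft_force: [-0.1, 0.2, 0.4]
grip_width: 0.0433
gripper_force: 0.0
```

```bash
python3 - <<'E'
from h import *
s=state()
im=optics.get_image("wrist"); cv2.imwrite("pics/w2.png",im["pixels"])
for t in("lock_top","plunger_top"):
  for c in ("wrist","top"):
    print(t,c,[(np.round(x["point"],4).tolist(),round(x["score"],2)) for x in spotter.mark_of(t,c)[:2]])
E
```

```text
t 6.28 p [ 0.3605 -0.1876  0.3022] yaw x [ 0.852 -0.523  0.001] F [-0.1  0.2  0.4] w 0.0433
lock_top wrist [([0.409, -0.2156, 0.2167], 0.84)]
lock_top top [([0.4398, -0.2295, 0.2172], 0.7)]
plunger_top wrist []
plunger_top top [([0.5026, -0.2707, 0.2204], 0.51)]
```

View pics/w2.png

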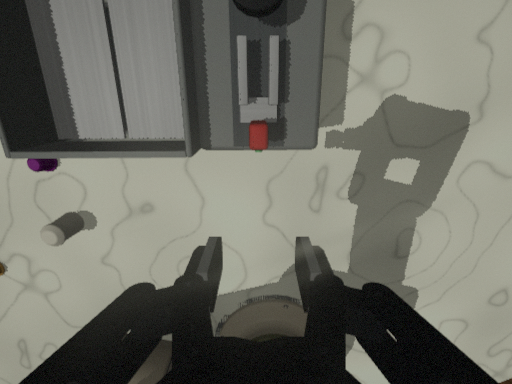

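```bash
cat >> h.py <<'E'
th=np.radians(-31.5); RB=np.array([[np.cos(th),-np.sin(th)],[np.sin(th),np.cos(th)]]); O=np.array([.5375,-.1255])
def ray(im,uv,z):
    R=cv2.Rodrigues(im["rvec"])[0]; t=np.ravel(im["tvec"]); C=-R.T@t
    d=R.T@np.linalg.inv(im["camera_matrix"])@np.array([uv[0],uv[1],1.]); return C+d*(z-C[2])/d[2]
def binf(p): return RB.T@(np.asarray(p)[:2]-O)
def redmask(im):
    p=im["pixels"].astype(int); return (p[...,2]>70)&(p[...,2]>2*p[...,1])&(p[...,2]>2*p[...,0])
E
python3 - <<'E'
from h import *
im=optics.get_image("wrist");R=cv2.Rodrigues(im["rvec"])[0];print("C",-R.T@np.ravel(im["tvec"]))
m=redmask(im);m[:100]=0;m[160:]=0;v,u=np.nonzero(m);print(u.min(),u.max(),v.min(),v.max())
p=im["pixels"];print([ (i,p[i,259].tolist()) for i in range(116,156,2)])
for r in(v.min(),v.max()): print(r,[binf(ray(im,(u.mean(),r),z)).round(4) for z in(.172,.217)])
print("block front",binf(ray(im,(300,148),.17)), "plunger top from spot", binf([.501,-.2705]))
im=optics.get_image("top");m=redmask(im);m[:,:370]=0;m[:210]=0;v,u=np.nonzero(m);print(len(u),u.mean(),v.mean(),binf(ray(im,(u.mean(),v.mean()),.205)),[(np.round(x["point"],4),binf(x["point"])) for x in spotter.mark_of("lock_top","top")[:1]])
im=optics.get_image("scene");m=redmask(im);m[:,:100]=0;m[:,130:]=0;v,u=np.nonzero(m);print([(np.round(x["point"],4),binf(x["point"])) for x in spotter.mark_of("lock_top","scene")[:1]])
E
```

```text
C [ 0.43569341 -0.23358519  0.44380265]
249 267 127 152
[(116, [125, 128, 128]), (118, [122, 126, 125]), (120, [121, 126, 124]), (122, [101, 105, 112]), (124, [35, 39, 66]), (126, [32, 36, 66]), (128, [40, 46, 113]), (130, [44, 49, 130]), (132, [47, 52, 135]), (134, [49, 54, 135]), (136, [49, 53, 133]), (138, [42, 48, 132]), (140, [52, 55, 135]), (142, [51, 55, 136]), (144, [52, 59, 137]), (146, [50, 56, 136]), (148, [46, 52, 132]), (150, [46, 50, 130]), (152, [45, 52, 107]), (154, [119, 143, 131])]
127 [array([-0.0584, -0.1446]), array([-0.0538, -0.1447])]
152 [array([-0.0829, -0.1446]), array([-0.0742, -0.1447])]
block front [-0.07918053 -0.18709794] plunger top from spot [ 0.04464093 -0.14270402]
55 388.45454545454544 259.3272727272727 [-0.06346969 -0.14649146] [(array([ 0.4062, -0.2143,  0.2184]), array([-0.06555378, -0.14431851]))]
[(array([ 0.4066, -0.2146,  0.2186]), array([-0.06505598, -0.1443653 ]))]
```

move_arm(
  series="5.2 0 1 0 0; 5.2 0 6 0 0; 5.2 0 10 0 0; 5.2 0 11.7 0 0; 5.2 0 11.7 0 0; 5.2 0 11.7 0 -1; 5.2 0 11.7 0 -1; 5.2 0 11.7 0 -1",
  force=60,
)

```text
time_s: 7.78
position: [0.4072, -0.2163, 0.1854]
tool_rot: [[0.852, -0.523, 0.002], [-0.523, -0.852, -0.001], [0.003, -0.0, -1.0]]
ft_force: [1.2, 2.2, 6.6]
grip_width: 0.015
gripper_force: 59.1
```

move_arm(
  series="-0.2 0 0 0 -1; -0.4 0 0 0 -1; -0.4 0 0 0 -1; -0.4 0 0 0 -1",
)

```text
time_s: 8.28
position: [0.4069, -0.2162, 0.1855]
tool_rot: [[0.852, -0.523, 0.01], [-0.523, -0.852, -0.006], [0.012, -0.001, -1.0]]
ft_force: [20.4, -5.3, -6.2]
grip_width: 0.0154
gripper_force: 58.9
```

move_arm(
  series="0 0 0 0 -1; 0 0 0 0 0; 0 0 0 0 0; 0 0 -4 0 0; 0 0 -9 0 0; -3 0 -12 0 0; -8 0 -12 0 0; -8 0 -12 0 0",
)

```text
time_s: 9.28
position: [0.333, -0.1706, 0.3049]
tool_rot: [[0.852, -0.523, 0.0], [-0.523, -0.852, -0.001], [0.001, 0.001, -1.0]]
ft_force: [-0.1, -0.9, 0.1]
grip_width: 0.0429
gripper_force: 0.0
```

```bash
python3 - <<'E'
from h import *
s=state()
im=optics.get_image("wrist"); cv2.imwrite("pics/w3.png",im["pixels"])
R=cv2.Rodrigues(im["rvec"])[0]; C=-R.T@np.ravel(im["tvec"]); off=np.array(s["tool_rot"]).T@(C-s["position"]); print("off",off)
def at(pos):
    d=dict(im); C2=np.array(pos)+np.array(s["tool_rot"])@off; d["tvec"]=-R@C2; return d
for name,f,pos,u in(("home","w1",[.4391,-.2299,.3015],264),("fwd","w2",[.3605,-.1876,.3022],259),("fwd3","w3",s["position"],None)):
    p=cv2.imread(f"pics/{f}.png"); m=redmask({"pixels":p}); m[:,:235]=0;m[:,285:]=0;m[230:]=0
    vv,uu=np.nonzero(m); d=at(pos)
    print(name,uu.min(),uu.max(),vv.min(),vv.max())
    for r in(vv.min(),vv.max()+1): print(r,[binf(ray(d,(uu.mean(),r),z))[0].round(4) for z in(.172,.217)])
    g=cv2.cvtColor(p,cv2.COLOR_BGR2GRAY).astype(int)
    # block front edge: column 300
    col=g[:,300]; 
    e=[r for r in range(vv.min(),min(vv.max()+60,383)) if col[r+1]-col[r-1]>40]; print("edge rows",e[:6],[binf(ray(d,(300,r),.17))[0].round(4) for r in e[:3]])
    col=g[:,247 if f!="w1" else 251]; print("fork col",col[max(vv.min()-100,0):vv.min()+2:3].tolist(), vv.min()-100)
E
```

```text
t 9.28 p [ 0.333  -0.1706  0.3049] yaw x [ 0.852 -0.523  0.001] F [-0.1 -0.9  0.1] w 0.0429
off [ 0.08543929 -0.00048801 -0.14286554]
home 255 272 176 207
176 [np.float64(-0.0212), np.float64(-0.0084)]
208 [np.float64(-0.0568), np.float64(-0.0382)]
edge rows [228, 229] [np.float64(-0.0816), np.float64(-0.0828)]
fork col [119, 116, 84, 70, 55, 55, 53, 46, 50, 50, 47, 48, 48, 46, 50, 47, 45, 46, 44, 44, 138, 140, 138, 140, 140, 139, 138, 137, 138, 138, 149, 145, 145, 144] 76
fwd 249 267 123 148
123 [np.float64(-0.0572), np.float64(-0.0532)]
149 [np.float64(-0.0825), np.float64(-0.0743)]
edge rows [149, 150] [np.float64(-0.0828), np.float64(-0.0838)]
fork col [61, 63, 62, 62, 63, 61, 46, 44, 45, 41, 39, 43, 46, 46, 43, 48, 55, 51, 64, 63, 68, 68, 78, 81, 88, 89, 91, 96, 125, 129, 125, 125, 126, 107] 23
fwd3 249 267 82 109
82 [np.float64(-0.0524), np.float64(-0.0545)]
110 [np.float64(-0.0775), np.float64(-0.0755)]
edge rows [116, 117] [np.float64(-0.0832), np.float64(-0.0841)]
fork col [41, 46, 39, 42, 43, 45, 42, 41, 40, 43, 37, 42, 46, 45, 49, 51, 51, 56, 57, 63, 67, 57, 95, 120, 121, 121, 121, 120] -18
```

View pics/w3.png

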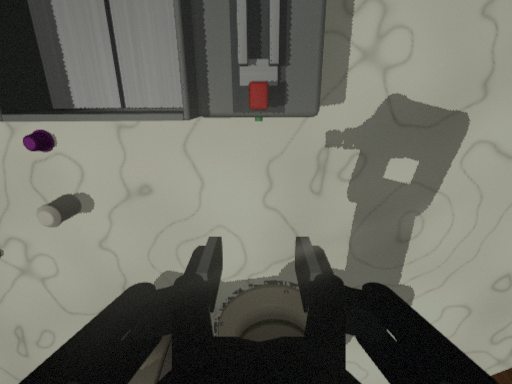

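The wrist view shows the lock grip at (258,95) near the block's front edge, against a hard stop, and a small green marker now showing at the front (258,118). It looks unlocked, and the plunger's full travel will confirm that later. Now the pods. I'll turn the tool to yaw 0 and go above purple.

move_arm(
  series="0.2 -5 0 -10 0.3; 0.5 -11 0 -20 0.3; 0.8 -17 0 -30 0.3; 1.2 -23 0 -31.5 0.3; 1.6 -29 0 -31.5 0.3; 1.95 -35 3 -31.5 0.3; 1.95 -35 9 -31.5 0.3; 1.95 -35 15 -31.5 0.3",
  force=30,
)

```text
time_s: 10.32
position: [0.5353, 0.1168, 0.1517]
tool_rot: [[1.0, 0.001, -0.0], [0.001, -1.0, -0.0], [-0.0, 0.0, -1.0]]
ft_force: [1.1, -0.5, -0.9]
grip_width: 0.0553
gripper_force: 0.0
```

```bash
cat >> h.py <<'E'
def look(cams=("top","scene")):
    s=state()
    for c in cams:
        im=optics.get_image(c)
        for p,sc in pods(c):
            u=proj(im,p)[0].round().astype(int)
            if p[2]<.08 : print(c,p,sc,im["pixels"][max(u[1]-2,0):u[1]+3,max(u[0]-2,0):u[0]+3].mean((0,1)).round().tolist(),"d",local(s,p))
    return s
E
python3 -c "
from h import *
look(('top','scene','wrist'));cv2.imwrite('pics/w4.png',optics.get_image('wrist')['pixels'])"
```

```text
t 10.32 p [0.5353 0.1168 0.1517] yaw x [ 1.     0.001 -0.   ] F [ 1.1 -0.5 -0.9] w 0.0553
top [0.548, 0.252, 0.01] 0.53 [31.0, 34.0, 119.0] d [  1.28 -13.52  14.16]
top [0.728, 0.09, 0.0] 0.49 [85.0, 102.0, 116.0] d [19.27  2.7  15.16]
top [0.522, 0.37, 0.017] 0.46 [66.0, 111.0, 54.0] d [ -1.31 -25.32  13.46]
top [0.434, 0.356, 0.016] 0.44 [71.0, 124.0, 158.0] d [-10.11 -23.93  13.57]
scene [0.657, 0.157, 0.015] 0.56 [86.0, 59.0, 45.0] d [12.17 -4.01 13.66]
scene [0.525, 0.369, 0.013] 0.55 [44.0, 85.0, 40.0] d [ -1.01 -25.22  13.86]
scene [0.55, 0.253, 0.012] 0.53 [32.0, 39.0, 109.0] d [  1.48 -13.62  13.96]
scene [0.532, 0.12, 0.014] 0.49 [76.0, 39.0, 78.0] d [-0.33 -0.32 13.77]
scene [0.438, 0.356, 0.018] 0.43 [62.0, 104.0, 131.0] d [ -9.71 -23.93  13.37]
wrist [0.546, 0.252, 0.012] 0.95 [41.0, 47.0, 103.0] d [  1.08 -13.52  13.96]
wrist [0.65, 0.154, 0.014] 0.85 [87.0, 68.0, 54.0] d [11.47 -3.71 13.76]
wrist [0.526, 0.369, 0.019] 0.73 [30.0, 62.0, 22.0] d [ -0.91 -25.22  13.26]
wrist [0.527, 0.114, 0.016] 0.72 [83.0, 53.0, 85.0] d [-0.83  0.28 13.57]
wrist [0.435, 0.355, 0.015] 0.69 [31.0, 58.0, 73.0] d [-10.01 -23.83  13.67]
```

View pics/w4.png

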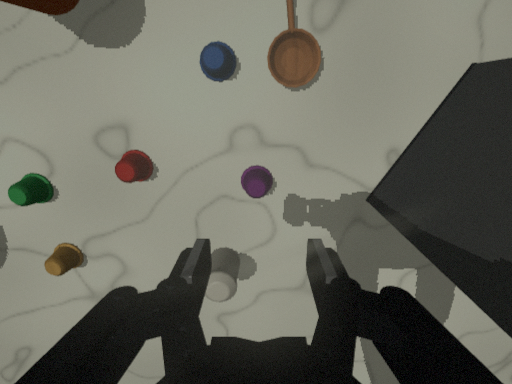

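The wrist view shows purple at (257,181) between and ahead of the fingers, blue (218,61), spoon bowl (294,58), red (133,166), green (30,190), brass (63,259) and shaker (222,275). I'll grasp purple.

move_arm(
  series="-0.4 -0.1 6 0 0.3; -0.4 -0.1 11 0 0.3; -0.4 -0.1 14.8 0 0.3; -0.4 -0.1 14.8 0 0.3; -0.4 -0.1 14.8 0 -1; -0.4 -0.1 14.8 0 -1; -0.4 -0.1 14.8 0 -1; -0.4 -0.1 14.8 0 -1",
  force=30,
)

```text
time_s: 11.68
position: [0.5323, 0.1169, 0.0089]
tool_rot: [[1.0, -0.001, 0.005], [-0.001, -1.0, -0.0], [0.005, 0.0, -1.0]]
ft_force: [-0.6, -0.6, 5.0]
grip_width: 0.0291
gripper_force: 29.0
```

move_arm(
  series="0 0 -5 0 -1; 0 0 -11 0 -1; 0 1 -17 0 -1; -0.5 6 -23 0 -1; -1 12 -26 0 -1; -1 18 -26 0 -1; -1 19.2 -24 0 -1; -1 19.2 -20 0 -1",
)

```text
time_s: 12.68
position: [0.5213, -0.0775, 0.2089]
tool_rot: [[1.0, -0.004, 0.007], [-0.004, -1.0, -0.003], [0.007, 0.003, -1.0]]
ft_force: [0.7, -0.1, -2.0]
grip_width: 0.0294
gripper_force: 29.2
```

move_arm(
  series="0 0 2.5 0 -1; 0 0 2.5 0 -1; 0 0 2.5 0 0.2; 0 0 2.5 0 0.2; 0 0 -3 0 0.3; 0.5 -6 -5 0 0.3; 1.5 -18 -5 0 0.3; 2.6 -24 -3 0 0.3",
)

```text
time_s: 13.68
position: [0.5394, 0.1093, 0.2479]
tool_rot: [[1.0, -0.001, 0.004], [-0.001, -1.0, -0.0], [0.004, 0.0, -1.0]]
ft_force: [1.6, -1.1, -0.0]
grip_width: 0.0556
gripper_force: 0.0
```

```bash
python3 -c "
from h import *
look()
print(binf([0,0]))
cv2.imwrite('pics/t5.png',cv2.resize(optics.get_image('top')['pixels'][150:310,130:450],None,fx=2,fy=2))"
```

```text
t 13.68 p [0.5394 0.1093 0.2479] yaw x [ 1.    -0.001  0.004] F [ 1.6 -1.1 -0. ] w 0.0556
top [0.526, 0.372, 0.016] 0.69 [74.0, 121.0, 62.0] d [ -1.46 -26.27  23.18]
top [0.548, 0.253, 0.013] 0.57 [35.0, 38.0, 131.0] d [  0.75 -14.37  23.5 ]
top [0.432, 0.353, 0.016] 0.53 [63.0, 110.0, 139.0] d [-10.86 -24.36  23.14]
scene [0.657, 0.156, 0.014] 0.64 [86.0, 59.0, 45.0] d [11.66 -4.69 23.44]
scene [0.548, 0.256, 0.01] 0.51 [37.0, 44.0, 113.0] d [  0.75 -14.67  23.8 ]
scene [0.436, 0.355, 0.018] 0.47 [46.0, 93.0, 122.0] d [-10.46 -24.56  22.95]
scene [0.524, 0.369, 0.015] 0.44 [44.0, 85.0, 41.0] d [ -1.66 -25.97  23.28]
[-0.52386766 -0.17383664]
```

View pics/t5.png

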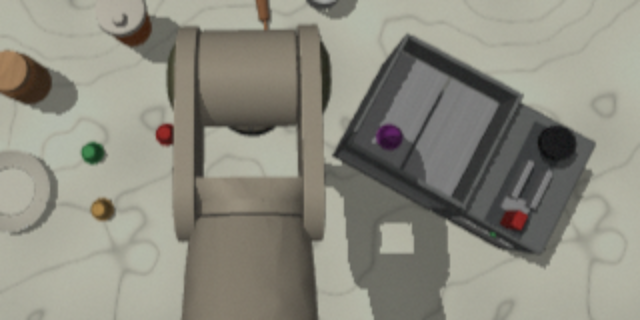

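The top crop shows purple in the hopper at (390,137), with red (165,133), green (92,152) and brass (102,209) still out. Next is red.

move_arm(
  series="0.4 -6 0 0 0.3; 0.8 -12 0 0 0.3; 0.8 -14.4 6 0 0.3; 0.8 -14.4 12 0 0.3; 0.8 -14.4 16 0 0.3; 0.8 -14.4 16 0 0.3",
)

```text
time_s: 14.68
position: [0.5465, 0.2496, 0.0841]
tool_rot: [[1.0, -0.003, -0.005], [-0.003, -1.0, -0.001], [-0.005, 0.001, -1.0]]
ft_force: [0.7, -0.2, 1.3]
grip_width: 0.0553
gripper_force: 0.0
```

move_arm(
  series="0.1 -0.3 5 0 0.3; 0.1 -0.3 8 0 0.3; 0.1 -0.3 8 0 0.3; 0.1 -0.3 8 0 -1; 0.1 -0.3 8 0 -1; 0.1 -0.3 8 0 -1; 0.1 -0.3 3 0 -1; 0.1 -0.3 -3 0 -1",
)

```text
time_s: 15.68
position: [0.548, 0.2542, 0.1184]
tool_rot: [[1.0, -0.001, 0.0], [-0.001, -1.0, 0.0], [0.0, -0.0, -1.0]]
ft_force: [0.2, 0.4, 0.3]
grip_width: 0.0297
gripper_force: 29.2
```

move_arm(
  series="0 4 -6 0 -1; 0.2 10 -11 0 -1; 0.4 16 -14 0 -1; 0.6 22 -14 0 -1; 0.8 28 -14 0 -1; 0.8 34 -13 0 -1; 0.8 35 -10 0 -1; 0.8 35 -8 0 -1",
)

```text
time_s: 16.68
position: [0.5555, -0.098, 0.1964]
tool_rot: [[1.0, -0.004, 0.001], [-0.004, -1.0, -0.001], [0.001, 0.001, -1.0]]
ft_force: [0.7, 0.5, -0.5]
grip_width: 0.0293
gripper_force: 29.9
```

move_arm(
  series="0 0 1 0 -1; 0 0 1 0 0.2; 0 0 1 0 0.2; 0 0 -4 0 0.3; -0.5 -6 -6 0 0.3; -1 -12 -6 0 0.3; -1.5 -18 -6 0 0.3; -2 -24 -4 0 0.3",
)

```text
time_s: 17.68
position: [0.5364, 0.1458, 0.2384]
tool_rot: [[1.0, -0.0, 0.005], [-0.0, -1.0, 0.0], [0.005, -0.0, -1.0]]
ft_force: [1.4, -0.6, -0.1]
grip_width: 0.0551
gripper_force: 0.0
```

move_arm(
  series="-0.5 -6 4 0 0.3; -1 -12 8 0 0.3; -1.5 -18 12 0 0.3; -1.5 -22 14 0 0.3; -1.5 -23 14 0 0.3; -1.5 -23 14 0 0.3",
)

```text
time_s: 18.42
position: [0.5213, 0.3745, 0.0968]
tool_rot: [[1.0, 0.001, 0.001], [0.001, -1.0, 0.0], [0.001, -0.0, -1.0]]
ft_force: [0.5, -0.7, 0.5]
grip_width: 0.0555
gripper_force: 0.0
```

```bash
python3 -c "
from h import *
look(('top','scene','wrist'))"
```

```text
t 18.43 p [0.5213 0.3745 0.0968] yaw x [1.    0.001 0.001] F [ 0.5 -0.7  0.5] w 0.0555
top [0.523, 0.369, 0.016] 0.6 [33.0, 36.0, 31.0] d [0.17 0.55 8.08]
top [0.432, 0.353, 0.017] 0.5 [46.0, 54.0, 58.0] d [-8.94  2.14  7.97]
top [0.656, 0.152, 0.009] 0.41 [87.0, 56.0, 36.0] d [13.44 22.27  8.79]
scene [0.524, 0.37, 0.011] 0.65 [42.0, 83.0, 38.0] d [0.27 0.45 8.58]
scene [0.434, 0.354, 0.017] 0.6 [41.0, 86.0, 114.0] d [-8.74  2.04  7.97]
scene [0.658, 0.156, 0.016] 0.41 [84.0, 58.0, 43.0] d [13.64 21.87  8.09]
wrist [0.524, 0.369, 0.021] 0.98 [65.0, 108.0, 60.0] d [0.27 0.55 7.58]
wrist [0.43, 0.353, 0.015] 0.61 [66.0, 106.0, 129.0] d [-9.14  2.14  8.17]
```

move_arm(
  series="0.2 0.5 5 0 0.3; 0.2 0.5 9.2 0 0.3; 0.2 0.5 9.2 0 0.3; 0.2 0.5 9.2 0 -1; 0.2 0.5 9.2 0 -1; 0.2 0.5 9.2 0 -1; 0.2 0.5 3 0 -1; 0.2 0.5 -3 0 -1",
)

```text
time_s: 19.73
position: [0.5231, 0.3685, 0.1288]
tool_rot: [[1.0, -0.001, 0.001], [-0.001, -1.0, 0.0], [0.001, -0.0, -1.0]]
ft_force: [1.5, 0.2, 0.2]
grip_width: 0.0305
gripper_force: 29.3
```

move_arm(
  series="0.5 4 -6 0 -1; 1 10 -11 0 -1; 2 16 -13 0 -1; 3 22 -13 0 -1; 4 28 -13 0 -1; 5 34 -13 0 -1; 6 40 -13 0 -1; 6.7 46 -13 0 -1",
)

```text
time_s: 20.72
position: [0.5881, -0.0789, 0.2575]
tool_rot: [[1.0, -0.0, 0.002], [-0.0, -1.0, -0.0], [0.002, 0.0, -1.0]]
ft_force: [0.9, 0.9, -0.5]
grip_width: 0.03
gripper_force: 29.3
```

move_arm(
  series="0 2.5 0 0 -1; 0 2.5 3 0 -1; 0 2.5 6 0 -1; 0 2.5 7 0 -1; 0 2.5 7 0 -1",
)

```text
time_s: 21.35
position: [0.5882, -0.1019, 0.1869]
tool_rot: [[1.0, -0.0, 0.001], [-0.0, -1.0, -0.0], [0.001, 0.0, -1.0]]
ft_force: [0.4, -0.4, 1.1]
grip_width: 0.0304
gripper_force: 29.3
```

move_arm(
  series="0.1 1.5 -0.8 0 -1; 0.1 1.5 0 0 -1; 0.1 1.5 0 0 0; 0.1 1.5 0 0 0; 0.1 1.5 -5 0 0; -2 -4 -7 0 0.3; -5 -10 -7 0 0.3; -8 -16 -6 0 0.3",
)

```text
time_s: 22.35
position: [0.5117, 0.0509, 0.2483]
tool_rot: [[1.0, -0.001, 0.002], [-0.001, -1.0, -0.0], [0.002, 0.0, -1.0]]
ft_force: [0.5, 1.4, 0.3]
grip_width: 0.0553
gripper_force: 0.0
```

move_arm(
  series="-2 -6 2 0 0.3; -4 -12 5 0 0.3; -6 -18 8 0 0.3; -8 -24 11 0 0.3; -8 -30 13.5 0 0.3; -8 -30 13.5 0 0.3; -8 -30 13.5 0 0.3",
)

```text
time_s: 23.22
position: [0.4318, 0.3506, 0.1118]
tool_rot: [[1.0, 0.002, -0.001], [0.002, -1.0, -0.001], [-0.001, 0.001, -1.0]]
ft_force: [0.2, 0.1, -0.5]
grip_width: 0.0557
gripper_force: 0.0
```

```bash
python3 -c "
from h import *
look(('top','wrist','scene'))"
```

```text
t 23.23 p [0.4318 0.3506 0.1118] yaw x [ 1.     0.002 -0.001] F [ 0.2  0.1 -0.5] w 0.0557
top [0.655, 0.155, 0.011] 0.58 [88.0, 56.0, 34.0] d [22.29 19.6  10.06]
top [0.775, -0.004, -0.001] 0.3 [150.0, 154.0, 154.0] d [34.25 35.53 11.25]
wrist [0.431, 0.357, 0.016] 0.88 [61.0, 98.0, 121.0] d [-0.07 -0.65  9.58]
scene [0.434, 0.353, 0.014] 0.51 [40.0, 85.0, 113.0] d [ 0.23 -0.25  9.78]
scene [0.657, 0.156, 0.015] 0.39 [83.0, 58.0, 43.0] d [22.49 19.5   9.66]
```

move_arm(
  series="0.1 -0.4 5 0 0.3; 0.1 -0.4 10.7 0 0.3; 0.1 -0.4 10.7 0 0.3; 0.1 -0.4 10.7 0 -1; 0.1 -0.4 10.7 0 -1; 0.1 -0.4 10.7 0 -1; 0.1 -0.4 4 0 -1; 0.1 -0.4 -2 0 -1",
)

```text
time_s: 24.52
position: [0.4337, 0.3533, 0.1335]
tool_rot: [[1.0, -0.001, 0.001], [-0.001, -1.0, 0.001], [0.001, -0.001, -1.0]]
ft_force: [1.0, 0.4, -1.3]
grip_width: 0.0295
gripper_force: 29.3
```

move_arm(
  series="0.5 4 -6 0 -1; 1 10 -11 0 -1; 2 16 -13 0 -1; 3 22 -13 0 -1; 4 28 -13 0 -1; 5 34 -13 0 -1; 5.3 40 -13 0 -1; 5.3 46 -13 0 -1",
)

```text
time_s: 25.52
position: [0.4859, -0.0953, 0.2621]
tool_rot: [[1.0, -0.001, 0.003], [-0.001, -1.0, -0.001], [0.003, 0.001, -1.0]]
ft_force: [1.1, -0.3, -0.6]
grip_width: 0.0298
gripper_force: 29.3
```

move_arm(
  series="0 4.3 0 0 -1; 0 4.3 2 0 -1; 0 4.3 5 0 -1; 0 4.3 6.5 0 -1; 0 4.3 6.5 0 -1",
)

```text
time_s: 26.15
position: [0.4858, -0.1362, 0.196]
tool_rot: [[1.0, -0.001, -0.0], [-0.001, -1.0, 0.0], [-0.0, -0.0, -1.0]]
ft_force: [-0.7, -0.8, -0.1]
grip_width: 0.0301
gripper_force: 29.3
```

move_arm(
  series="0.2 0 0.8 0 -1; 0.2 0 0.8 0 0; 0.2 0 0.8 0 0; 0.2 0 -5 0 0; 3 -5 -7 0 0.3; 6.5 -10 -7 0 0.3; 10 -15 -7 0 0.3; 13.5 -20 -4 0 0.3",
)

```text
time_s: 27.15
position: [0.6203, 0.0614, 0.2399]
tool_rot: [[1.0, -0.0, 0.005], [-0.0, -1.0, -0.001], [0.005, 0.001, -1.0]]
ft_force: [-0.3, -0.2, -0.9]
grip_width: 0.0556
gripper_force: 0.0
```

move_arm(
  series="1.5 -5 1 0 0.3; 3.3 -9 5 0 0.3; 3.3 -9 10 0 0.3; 3.3 -9 12 0 0.3; 3.3 -9 12 0 0.3",
)

```text
time_s: 27.78
position: [0.651, 0.1496, 0.1167]
tool_rot: [[1.0, -0.0, -0.003], [-0.0, -1.0, -0.0], [-0.003, 0.0, -1.0]]
ft_force: [0.2, -0.6, -0.3]
grip_width: 0.0557
gripper_force: 0.0
```

```bash
python3 -c "
from h import *
look(('top','wrist','scene'))
cv2.imwrite('pics/w6.png',np.hstack([optics.get_image('wrist')['pixels'][:,100:450],optics.get_image('top')['pixels'][:,130:450]]))"
```

```text
t 27.77 p [0.651  0.1496 0.1167] yaw x [ 1.    -0.    -0.003] F [ 0.2 -0.6 -0.3] w 0.0557
wrist [0.649, 0.154, 0.013] 0.65 [95.0, 72.0, 57.0] d [-0.17 -0.45 10.38]
scene [0.66, 0.157, 0.016] 0.54 [91.0, 66.0, 51.0] d [ 0.93 -0.75 10.07]
```

View pics/w6.png

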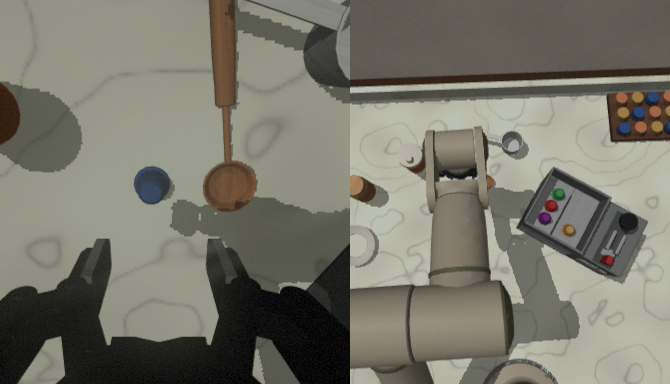

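The left half shows blue at (152,184) with the spoon bowl at (230,186) beside it. The top view shows green, red, purple and brass together in the hopper. I'll turn 40° to keep the finger off the bowl.

move_arm(
  series="0.4 -0.5 1 10 0.2; 0.4 -0.5 3 20 0.2; 0.4 -0.5 5 30 0.2; 0.4 -0.5 7 40 0.2; 0.4 -0.5 7 40 0.2",
)

```text
time_s: 28.8
position: [0.6549, 0.1544, 0.0469]
tool_rot: [[0.767, -0.642, -0.003], [-0.642, -0.767, -0.0], [-0.002, 0.002, -1.0]]
ft_force: [-0.3, -0.1, -0.5]
grip_width: 0.0508
gripper_force: 0.0
```

move_arm(
  series="0 0 4.2 0 0.2; 0 0 4.2 0 0.2; 0 0 4.2 0 -1; 0 0 4.2 0 -1; 0 0 4.2 0 -1; 0 0 0 0 -1; 0 0 -6 0 -1; 0 0 -12 0 -1",
)

```text
time_s: 29.8
position: [0.6553, 0.1545, 0.1707]
tool_rot: [[0.766, -0.643, 0.001], [-0.643, -0.766, 0.0], [0.001, -0.001, -1.0]]
ft_force: [1.0, -0.0, 0.3]
grip_width: 0.0296
gripper_force: 29.1
```

move_arm(
  series="1 2.4 -5 -8.5 -1; 3 7.4 -9 -8.5 -1; 5.4 13.2 -9 -8.5 -1; 7.8 19 -9 -8.5 -1; 10.2 25 -9 -8.5 -1; 12.9 31.6 -9 -8.5 -1; 12.9 31.6 -6 -8.5 -1; 12.9 31.6 -4 -8.5 -1",
)

```text
time_s: 30.8
position: [0.5502, -0.1719, 0.2078]
tool_rot: [[0.851, -0.525, 0.0], [-0.525, -0.851, -0.0], [0.0, 0.0, -1.0]]
ft_force: [0.5, 0.1, -0.5]
grip_width: 0.0297
gripper_force: 29.1
```

move_arm(
  series="0 0 1.2 0 -1; 0 0 1.2 0 -1",
)

```text
time_s: 31.05
position: [0.551, -0.1701, 0.196]
tool_rot: [[0.853, -0.522, -0.0], [-0.522, -0.853, 0.0], [-0.001, 0.0, -1.0]]
ft_force: [-0.5, -0.3, -1.0]
grip_width: 0.0298
gripper_force: 29.1
```

move_arm(
  series="0 0 0.6 0 -1; 0 0 0.6 0 0; 0 0 0.6 0 0; 0 0 -5 0 0; 0 0 -11 0 0; -6 0 -14 0 0; -12 0 -14 0 0; -16 0 -14 0 0",
)

```text
time_s: 32.05
position: [0.4128, -0.0855, 0.3369]
tool_rot: [[0.852, -0.523, 0.002], [-0.523, -0.852, -0.001], [0.002, -0.0, -1.0]]
ft_force: [1.2, -0.0, -0.0]
grip_width: 0.0425
gripper_force: 0.0
```

```bash
python3 -c "
from h import *
s=state();A=[]
for c in ('wrist','top','scene'):
    im=optics.get_image(c);A.append(im['pixels'])
    for t in ('pod1','plunger_top','lock_top'): print(c,t,[(np.round(x['point'],3).tolist(),round(x['score'],2)) for x in spotter.mark_of(t,c)])
cv2.imwrite('pics/a7.png',np.vstack([np.hstack([A[0],cv2.resize(A[1][150:300,280:440],(288,270))[:, :]]) if 0 else A[0],])); cv2.imwrite('pics/b7.png',np.hstack([A[1],A[2]])[:, :][:, 0:1024][::1])
cv2.imwrite('pics/c7.png',np.hstack([A[1][:,120:500],A[2][60:384,90:500][:,:].repeat(1,0) if 0 else A[2][:,90:500]]))"
```

```text
t 32.05 p [ 0.4128 -0.0855  0.3369] yaw x [ 0.852 -0.523  0.002] F [ 1.2 -0.  -0. ] w 0.0425
wrist pod1 [([0.484, -0.137, 0.156], 0.81), ([0.544, -0.171, 0.152], 0.79), ([0.554, -0.091, 0.15], 0.76), ([0.586, -0.118, 0.162], 0.69), ([0.522, -0.074, 0.153], 0.61)]
wrist plunger_top [([0.406, -0.216, 0.221], 0.32)]
wrist lock_top [([0.407, -0.218, 0.219], 0.83), ([0.427, 0.159, -0.002], 0.74)]
top pod1 [([0.55, -0.171, 0.149], 0.71), ([0.554, -0.096, 0.151], 0.66), ([0.486, -0.136, 0.158], 0.54), ([0.592, -0.118, 0.155], 0.48)]
top plunger_top [([0.501, -0.273, 0.222], 0.75), ([0.486, -0.138, 0.157], 0.23)]
top lock_top []
scene pod1 [([0.553, -0.092, 0.152], 0.64), ([0.548, -0.169, 0.153], 0.62), ([0.487, -0.135, 0.155], 0.58), ([0.52, -0.077, 0.151], 0.5), ([0.59, -0.119, 0.152], 0.39), ([0.463, 0.501, -0.002], 0.3)]
scene plunger_top [([0.5, -0.273, 0.22], 0.7), ([0.464, 0.5, 0.001], 0.5)]
scene lock_top [([0.408, -0.218, 0.221], 0.5)]
```

View pics/a7.png

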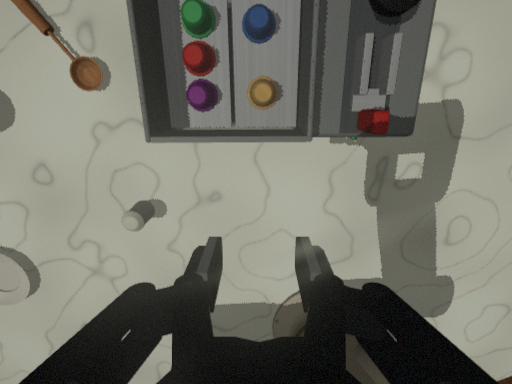

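View pics/c7.png

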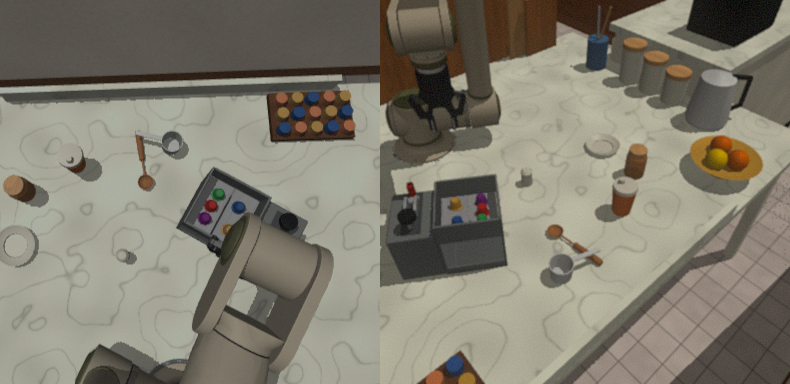

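The wrist view shows green (198,18), red (198,58), purple (202,95), blue (259,23) and brass (263,93) all on the closed flaps. The lock is forward and the counter is clear of pods in both overview images. Next is the plunger.

move_arm(
  series="0 3 0 0 -1; 3 7 0 0 -1; 8 11.3 0 0 -1; 13 11.3 0 0 -1; 17.2 11.3 2 0 -1; 17.2 11.3 7 0 -1; 17.2 11.3 10 0 -1; 17.2 11.3 10 0 -1",
)

```text
time_s: 33.65
position: [0.5017, -0.2727, 0.234]
tool_rot: [[0.852, -0.523, -0.004], [-0.523, -0.852, 0.003], [-0.005, -0.001, -1.0]]
ft_force: [-0.0, -0.2, 0.6]
grip_width: -0.0001
gripper_force: 0.0
```

move_arm(
  series="0 0 1.4 0 -1; 0 0 2 0 -1; 0 0 2.7 0 -1; 0 0 3.4 0 -1; 0 0 4.1 0 -1; 0 0 4.6 0 -1; 0 0 4.7 0 -1; 0 0 4.7 0 -1",
)

```text
time_s: 34.65
position: [0.5025, -0.2733, 0.1903]
tool_rot: [[0.852, -0.523, 0.002], [-0.523, -0.852, -0.002], [0.003, 0.0, -1.0]]
ft_force: [-2.0, 1.5, 9.8]
grip_width: 0.0
gripper_force: 4.9
```

move_arm(
  series="0 0 0.3 0 -1; 0 0 0.5 0 -1; 0 0 0.5 0 -1; 0 0 0.5 0 -1; 0 0 0.5 0 -1; 0 0 0.5 0 -1; 0 0 0.5 0 -1; 0 0 0.5 0 -1",
)

```text
time_s: 35.65
position: [0.5029, -0.2736, 0.1898]
tool_rot: [[0.852, -0.523, 0.006], [-0.523, -0.852, -0.006], [0.008, 0.002, -1.0]]
ft_force: [-9.2, 6.6, 37.1]
grip_width: -0.0001
gripper_force: 19.0
```

Hard stop at z 0.190, which is the full 30 mm, so the plunger is fully down. Now I'll let it spring back.

move_arm(
  series="0 0 -0.5 0 -1; 0 0 -2 0 -1; 0 0 -5 0 -1; 0 0 -10 0 -1; -6 0 -13 0 -1; -12 0 -13 0 -1; -16 -4 -13 0 0; -16 -4 -13 0 0",
)

```text
time_s: 36.65
position: [0.3855, -0.1527, 0.3148]
tool_rot: [[0.853, -0.521, 0.001], [-0.521, -0.853, -0.001], [0.002, -0.0, -1.0]]
ft_force: [0.0, -0.3, 0.2]
grip_width: 0.036
gripper_force: 0.0
```

```bash
python3 -c "
from h import *
s=state()
for c in ('wrist','top','scene'):
    im=optics.get_image(c)
    if c=='wrist': W=im['pixels']
    if c=='scene': S=im['pixels']
    for t in ('pod1','plunger_top','lock_top'): print(c,t,[(np.round(x['point'],3).tolist(),round(x['score'],2)) for x in spotter.mark_of(t,c) if x['score']>.35])
cv2.imwrite('pics/w8.png',np.hstack([W[:300],cv2.resize(S[160:290,80:220],(280,300))]))"
```

```text
t 36.65 p [ 0.3855 -0.1527  0.3148] yaw x [ 0.853 -0.521  0.002] F [ 0.  -0.3  0.2] w 0.036
wrist pod1 [([0.513, -0.093, 0.023], 0.61)]
wrist plunger_top []
wrist lock_top [([0.408, -0.217, 0.219], 0.82)]
top pod1 [([0.494, -0.122, 0.024], 0.38)]
top plunger_top [([0.501, -0.274, 0.219], 0.48)]
top lock_top [([0.406, -0.213, 0.219], 0.61)]
scene pod1 []
scene plunger_top [([0.498, -0.273, 0.22], 0.75)]
scene lock_top [([0.406, -0.218, 0.213], 0.64), ([0.498, -0.275, 0.218], 0.63), ([0.639, 0.474, 0.005], 0.36)]
```

View pics/w8.png

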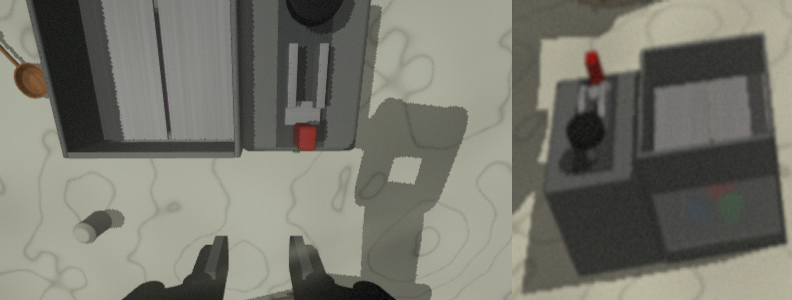

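The hopper is empty with its flaps shut, the plunger is up, and pods show dimly through the back window at (690–735,205). Now I'll take the lock home.

move_arm(
  series="2 4.2 0 0 0; 5.2 4.2 2 0 0; 5.2 4.2 7 0 0; 5.2 4.2 11 0 0; 5.2 4.2 12.9 0 0; 5.2 4.2 12.9 0 0; 5.2 4.2 12.9 0 -1; 5.2 4.2 12.9 0 -1",
  force=50,
)

```text
time_s: 38.25
position: [0.4099, -0.218, 0.1863]
tool_rot: [[0.852, -0.523, 0.003], [-0.523, -0.852, -0.0], [0.003, -0.001, -1.0]]
ft_force: [3.3, 4.2, 2.2]
grip_width: 0.0153
gripper_force: 49.5
```

move_arm(
  series="0 0 0 0 -1; 0.8 0 0 0 -1; 1.6 0 0 0 -1; 2.4 0 0 0 -1; 3.2 0 0 0 -1; 3.8 0 0 0 -1; 3.8 0 0 0 -1",
)

```text
time_s: 39.12
position: [0.4429, -0.238, 0.1863]
tool_rot: [[0.853, -0.523, 0.004], [-0.523, -0.853, -0.001], [0.003, -0.001, -1.0]]
ft_force: [5.4, 4.8, 3.2]
grip_width: 0.0154
gripper_force: 49.8
```

Moved 38.6 mm and still moving freely, so I'll continue to the stop.

move_arm(
  series="0.3 0 0 0 -1; 0.6 0 0 0 -1; 0.8 0 0 0 -1; 0.8 0 0 0 -1; 0.8 0 0 0 -1",
)

```text
time_s: 39.75
position: [0.4485, -0.2414, 0.1863]
tool_rot: [[0.853, -0.522, 0.001], [-0.522, -0.853, 0.001], [0.0, -0.001, -1.0]]
ft_force: [-1.6, 7.4, 7.7]
grip_width: 0.0154
gripper_force: 50.3
```

move_arm(
  series="0.2 0 0 0 -1; 0.4 0 0 0 -1; 0.4 0 0 0 -1",
)

```text
time_s: 40.12
position: [0.4487, -0.2415, 0.1862]
tool_rot: [[0.853, -0.522, -0.008], [-0.522, -0.853, 0.006], [-0.009, -0.001, -1.0]]
ft_force: [-20.4, 15.4, 17.7]
grip_width: 0.0152
gripper_force: 51.7
```

At the home stop, with 45 mm of total travel. I'll relax, release, and back off.

move_arm(
  series="-0.3 0 0 0 -1; -0.4 0 0 0 0; -0.4 0 0 0 0; -0.4 0 -4 0 0; -0.4 0 -10 0 0; -4 0 -14 0 0; -9 0 -14 0 0; -9 0 -14 0 0",
)

```text
time_s: 41.12
position: [0.3734, -0.1962, 0.326]
tool_rot: [[0.852, -0.523, 0.001], [-0.523, -0.852, -0.001], [0.002, 0.001, -1.0]]
ft_force: [1.3, -0.2, 0.9]
grip_width: 0.0426
gripper_force: 0.0
```

```bash
python3 -c "
from h import *
s=state()
for c in ('wrist','top','scene'):
    im=optics.get_image(c)
    if c=='wrist': W=im['pixels']
    if c=='scene': S=im['pixels']
    for t in ('plunger_top','lock_top','pod1'): print(c,t,[(np.round(x['point'],3).tolist(),binf(x['point']).round(3).tolist(),round(x['score'],2)) for x in spotter.mark_of(t,c) if x['score']>.35])
cv2.imwrite('pics/w9.png',np.hstack([W[:,100:],S[:,80:468]]))"
```

```text
t 41.12 p [ 0.3734 -0.1962  0.326 ] yaw x [ 0.852 -0.523  0.002] F [ 1.3 -0.2  0.9] w 0.0426
wrist plunger_top [([0.499, -0.27, 0.222], [0.043, -0.144], 0.66)]
wrist lock_top [([0.443, -0.24, 0.222], [-0.02, -0.147], 0.85)]
wrist pod1 []
top plunger_top [([0.504, -0.274, 0.22], [0.049, -0.144], 0.72)]
top lock_top [([0.446, -0.237, 0.219], [-0.02, -0.143], 0.81)]
top pod1 [([0.637, 0.47, -0.002], [-0.227, 0.56], 0.41)]
scene plunger_top [([0.497, -0.272, 0.217], [0.042, -0.147], 0.68)]
scene lock_top [([0.444, -0.242, 0.219], [-0.019, -0.148], 0.65)]
scene pod1 []
```

View pics/w9.png

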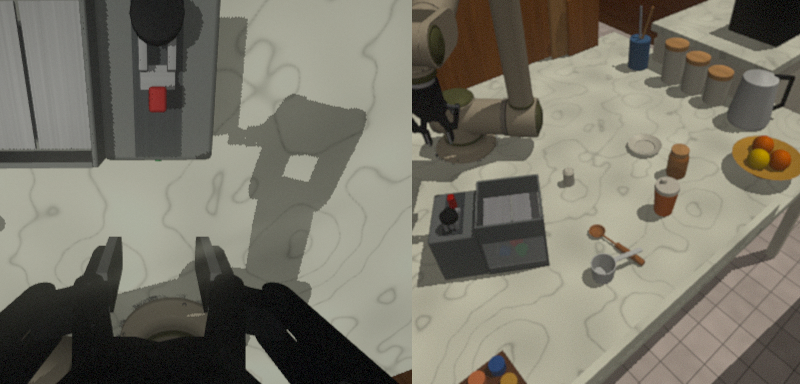

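The lock is home with its grip at (157,98) and the fork under the knob. The plunger is up, the hopper is empty, and the bystanders haven't moved. I'm handing in.

```bash
python3 -c "
from rig import order
print(order.close_job())"
```

```text
the job is handed in; nothing more can be done
None
```

The job is done and handed in: all five used pods present went through the flaps into the bin, the plunger sprang back up, the lock is fully home, and the other things on the counter were left standing where they were.

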